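# Tip the stage plate out of the microscope's nest and lay it on the rinse tray

### The job

Take the black stage plate out of the microscope's foot for rinsing: press down its far edge, at the thumb cut-out under the microscope's head, until it has tipped right up, then grip the raised end and lift it out. Lay the plate, same face up, flat on both ribs in about the middle of the steel tray and let go of it there; set it down, do not drop it. Do not bump the microscope's head, and leave everything else on the bench where it is.

Things in the scene. Friction and masses are not known exactly. Their poses are not given: they have to be found in the camera images.
- nest (a point): Middle of the tight recessed nest in the foot of a fixed microscope stand, level with the foot's top. x points from the robot's side to the column (far side), y left, z up. The foot is a white slab 150 mm wide, 38 mm high, from x -85 to +180 mm. The nest, x -40 to +42 mm, is 4 mm wider than the plate in it: no room for fingers.
- thumb (a point): Middle of the thumb cut-out at the nest's far end, level with the foot's top, 50 mm beyond nest along x: an opening 48 mm wide (y), 16 mm long (x), 30 mm deep. Same axes as nest.
- plate_center (a point): Centre (half-way up) of the loose black stage plate: 76 mm along its x, 60 mm along its y, 8 mm thick, about 0.11 kg. At the start it lies in the nest, top flush with the foot, axes along those of nest; its far edge (x +38 mm) borders the thumb cut-out and lies under the microscope's head.
- rocker (a joint): Angle (rad) of the stiff bed under the plate: 0 flat, 0.42 tipped right up (stop); stays where left. Its hinge is along y of nest, at x +16 mm, 4 mm below the foot's top. Pressing the plate's far 15 mm with 6 to 10 N sends the far edge 9 mm down and the near edge 22 mm up; a lip stops the plate sliding. Pressing the near end does nothing.
- rib_mid (a point): Middle of a fixed steel rinse tray, level with its ribs' tops, 16 mm above the table. Tray 180 mm along x, 160 mm along y, rim 14 mm above the table, floor 3 to 5 mm thick. Its two ribs, 130 mm long along x, 8 mm wide, centred at y -18 and +18 mm, carry the plate; z up.
- oil: Bystander: small amber glass bottle, 32 mm across, 60 mm tall, beside the microscope; origin at the middle of its underside.
- pot: Bystander: lidded specimen pot, 36 mm across, 42 mm tall, beside the microscope; origin at the middle of its underside.
- petri: Bystander: covered glass dish, 62 mm across, 14 mm tall, behind the tray; origin at the middle of its underside.
- lensbrush: Bystander: flat dusting brush 140 mm long, lying on the robot's side of the tray; origin at the middle of its underside.
- washbottle: Bystander: white bottle, 60 mm across, 150 mm tall, at the right; origin at the middle of its underside.
- plate: The stage plate itself (see plate_center); origin at the middle of its underside.
- scope_head: The microscope's head, fixed over the far end of the nest: a white block 100 mm wide (y), from x +30 to +130 mm in the axes of nest, its lowest parts 120 mm above the foot's top; black eyepieces point away from the robot, the column stands at x +150 mm. Origin 38 mm below nest, at the table.

How it is judged:
On the way, in this order (a step that is already met when the one before it is completed fails the run):
1. the plate, still in its nest, is tipped right up (bed beyond 0.36 rad) (value of joint rocker above 0.36 rad and distance between plate_center and nest below 0.03 m and angle between plate_center's own z axis and vertical above 0.28 rad), for 0.2 s.
2. the plate is lifted out of the nest in the fingers (height (world z) of plate_center above 0.065 m and contact force between the fingers and plate above 0.3 N), for 0.1 s.
At the end, for the whole second after the job is handed in: The plate rests, same face up and level within 0.09 rad, on the two ribs (its centre 16 to 25 mm above the table), its centre within 35 mm of the tray's middle, released and at rest (angle between plate_center's own z axis and vertical below 0.09 rad and horizontal distance between plate_center and rib_mid below 0.035 m and height (world z) of plate_center between 0.016 and 0.025 m and linear speed of plate below 0.01 m/s); the robot touches nothing.
It fails at once if the microscope's head is bumped (over 3 N) (contact force between any of the arm, the fingers, plate and scope_head above 3 N).
It fails at once if the plate is dropped: it is out of the fingers over the tray, its centre more than 50 mm above the table (height (world z) of plate_center above 0.05 m and horizontal distance between plate_center and rib_mid below 0.12 m and contact force between the fingers and plate below 0.01 N).
It fails at once if a bystander is moved by more than 20 mm (distance of any of oil, pot, petri, lensbrush, washbottle from where it was at the start of the episode above 0.02 m).
It also fails if it takes over 54 s, if anything falls off the work surface, if the arm or the gripper's body presses on something with over 40 N, if the wrist force passes 120 N, or if a joint passes its speed limit or range.

### The arm

A 6-joint arm with a two-finger parallel gripper is mounted at the origin on the work surface. World frame = base frame: x ahead of the robot, y to its left, z up, the work surface at z = 0. Lengths are in m, angles in rad, forces in N, time in s.
With the tool pointing down it reaches from about 0.425 to 0.95 m from the base axis. Payload 3.5 kg.
Tool frame: the origin (TCP) lies on the centre line of the jaws, within the pads' length; the fingertips stand 22 mm ahead of it and the grasp point (between the pads) lies 3 mm ahead of it (robot.tip_reach is the distance from the TCP to the fingertips, in m); z points along the fingers, y is the line along which they close (so a half turn about z gives the same grasp; the last joint's range is limited). The gripper opens to 85 mm and grips with 20 to 120 N. Pads are 22 mm wide; open, the fingers measure 114 mm over their backs; the gripper's body (76 mm by 85 mm) begins 54 mm behind the grasp point. The pads swing forward as they close: fully open they stand 13 mm farther back than shut.
Start: joints at [1.016, 0.286, 1.577, -0, 1.279, -0.15], TCP at [0.266, 0.62, 0.253] pointing down, gripper open.
Joint ranges: [-2.77, 2.77], [-0.9, 2.22], [0.21, 2.48], [-1.53, 4.67], [0.24, 2.81], [-2.84, 2.84]. Speed limits (rad/s): [2.79, 2.79, 3.14, 3.14, 3.14, 3.14].

### API

Orientations are given as [roll, pitch, yaw] about the fixed x, y, z axes, in that order (R = Rz(yaw) Ry(pitch) Rx(roll)).
In Python, from cell import robot gives the robot as it stands.
- The arm moves only by the tool jog_arm, never from a script. Its argument "steps" is a list of rows, each a list of 2 entries, a list of its own where there are three numbers: the shift along the tool's x, y, z in m, then the turn, a rotation vector about the tool's x, y, z in degrees. A call has exactly 5 rows; each row shifts and turns the commanded pose from where the row before left it, along the tool's axes as they then stand; what a row does not reach is not made up. A row lasts 1/8 s, in which the tool goes at most 62.5 mm and 10.7 degrees, less where a joint would pass 70% of its speed; a pose out of reach is approached as far as the arm can. A call with a gripper value outside its range is refused whole. "grip" is the opening, from 0 (shut) to 1 (fully open), set as the call begins (left out, the last holds). The fingers move at their own pace and stop on an object; the grip force is fixed at half the most. Time passes only in rows, so rows that do not move let the fingers close, or fill a call up. It gives the time, the measured TCP pose, the force, the opening and the grip force at its end, in the units of the state.
- robot.sense(): the state, without advancing time (a new reading comes with each control period).
- robot.camera(name): name is "scene" or "top" or "wrist"; returns a dict with "img" (384x512x3 uint8, blue, green, red), "fx", "fy", "cx", "cy" (pixels), "k1" (the pictures are not rectified: a ray, as slopes to the right and down, at radius r is drawn at 1 + k1 r^2 times it, then the intrinsics apply), "eye" and "orientation" of the camera in the world. Camera axes: x right, y down, z forward; pixel columns grow to the right and rows downward; lengths in m; the calibration is good to about 2 mm. A picture is of the moment at which its call begins. There is no depth.
- robot.hand_in(): hands the job in; it is judged then, once.
The state is a dict: "time": time; "joint_pos": joint angles; "dq": joint speeds; "tau": joint torques, N m; "eef_pos": TCP position; "eef_rot": TCP orientation; "contact_force": force on the tool from outside, world axes, zero at the start; "moment": the same for the moment, N m; "width": opening from 0.0 (shut) to 1.0 (fully open); "gripper_force": force on a finger pad.
Only numpy, scipy, OpenCV 4.12 (cv2) and the standard library are available. Lean on these libraries where they do the work, as an engineer would, in place of code of your own. Each camera call takes 0.05 s, during which the arm holds its last target. There are 200 camera calls.

## Working session

There is one attempt and no reset: what is moved stays moved. The work goes in short steps, Python scripts to look and compute and a tool call to move; the robot and the scene stay as the last step left them, time stands still between calls to the robot, and variables do not carry over. Pictures are saved under pics/ and viewed, at most 10 in all, crops included, and the job is handed in when it is done.

Besides the shell and the picture viewer there is one more tool, called after "Request:" by a JSON object that holds its "op" and its "data". jog_arm: Moves the arm, as the interface text tells. Its arguments: {"type":"object","properties":{"steps":{"type":"array","items":{"type":"array"}},"grip":{"type":"number"}},"required":["steps"]}

```bash
mkdir -p pics; ls
python3 - <<'E'
from cell import robot
import cv2,numpy as np
s=robot.sense();print({k:np.round(v,3) for k,v in s.items()}, robot.tip_reach)
for n in("scene","top"):
    c=robot.camera(n);cv2.imwrite(f"pics/{n}0.png",c["img"]);print({k:v for k,v in c.items() if k!="img"})
E
```

```text
pics
{'time': np.float64(0.0), 'joint_pos': array([ 1.016,  0.287,  1.578, -0.   ,  1.279, -0.15 ]), 'dq': array([ 0.   , -0.002, -0.001, -0.001, -0.001,  0.001]), 'tau': array([ 0.0000e+00, -4.0598e+01, -2.9262e+01, -0.0000e+00,  6.0000e-03,
        0.0000e+00]), 'eef_pos': array([0.266, 0.62 , 0.252]), 'eef_rot': array([-3.139, -0.   ,  2.737]), 'contact_force': array([ 0.156, -0.397,  0.727]), 'moment': array([ 0.007,  0.004, -0.023]), 'gripper_force': np.float64(0.0), 'width': np.float64(1.002)} 0.022
{'fx': 360.6435144914049, 'fy': 360.6435144914049, 'cx': 251.05617503860216, 'cy': 191.30556210775586, 'k1': 0.010905218324571822, 'eye': array([1.32978783, 0.41457663, 0.67825514]), 'orientation': array([-2.18036913,  0.00775719,  2.15188869])}
{'fx': 449.9300471055898, 'fy': 449.9300471055898, 'cx': 253.6867197947524, 'cy': 189.55114585276348, 'k1': -0.10637004832862064, 'eye': array([ 0.47568779, -0.0872362 ,  1.17737027]), 'orientation': array([-3.03750163,  0.01645363, -1.56396832])}
```

View pics/scene0.png

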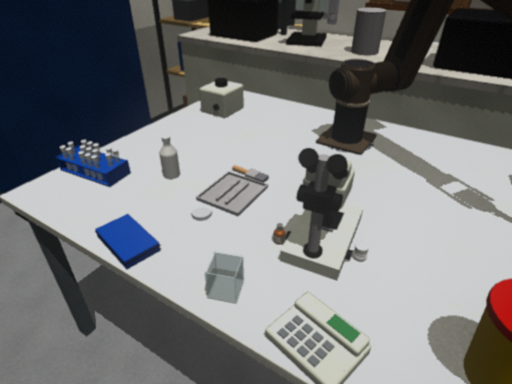

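View pics/top0.png

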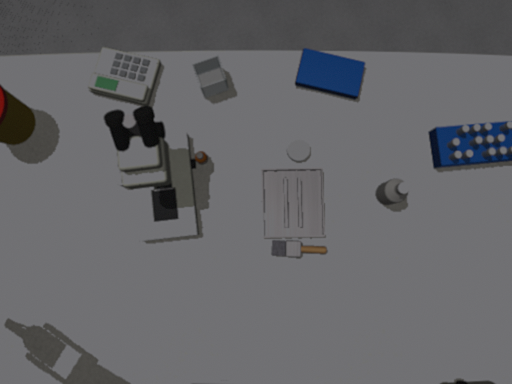

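The scene view shows the scope (320,210) and the tray (232,193). In the top view the foot's near edge is at row ~238 and cols 144–198, the plate is around (165,204), and the tray is around (294,204). I'll measure on enlarged crops.

```bash
cat > h.py <<'E'
import numpy as np,cv2
from scipy.spatial.transform import Rotation as R
from cell import robot
def cam(n,f=None):
    c=robot.camera(n)
    if f: cv2.imwrite(f"pics/{f}.png",c["img"])
    return c
def ray(c,uv):
    d=((np.array(uv,float)-[c["cx"],c["cy"]])/[c["fx"],c["fy"]]); s=d.copy()
    for _ in range(20): s=d/(1+c["k1"]*(s@s))
    return R.from_euler("xyz",c["orientation"]).apply([*s,1])
def p2w(c,uv,z):
    r=ray(c,uv); return c["eye"]+r*(z-c["eye"][2])/r[2]
def w2p(c,p):
    q=R.from_euler("xyz",c["orientation"]).inv().apply(np.array(p)-c["eye"]); s=q[:2]/q[2]
    return s*(1+c["k1"]*(s@s))*[c["fx"],c["fy"]]+[c["cx"],c["cy"]]
E
python3 - <<'E'
from h import *
c=cam("top")
for n,uv,z in [("foot nearL",(144,240),.038),("foot nearR",(198,238),.038),("foot farR",(190,136),.038),("plate nl",(154,221),.038),("plate nr",(178,220),.038),("tray nl",(264,240),.014),("nr",(324,239),.014),("fl",(264,170),.014),("fr",(322,169),.014)]: print(n,p2w(c,uv,z).round(4))
i=c["img"]
a=cv2.resize(i[100:250,90:220],None,fx=3,fy=3,interpolation=cv2.INTER_CUBIC);b=cv2.resize(i[100:250,220:350],None,fx=3,fy=3,interpolation=cv2.INTER_CUBIC)
o=np.hstack([a,b]);cv2.imwrite("pics/crop.png",np.clip(o*1.6,0,255).astype(np.uint8))
E
```

```text
foot nearL [0.464  0.2108 0.038 ]
foot nearR [0.4706 0.0724 0.038 ]
foot farR [0.7334 0.0985 0.038 ]
plate nl [0.5126 0.1862 0.038 ]
plate nr [0.5157 0.1244 0.038 ]
tray nl [ 0.4668 -0.0947  0.014 ]
nr [ 0.4701 -0.2491  0.014 ]
fl [ 0.6486 -0.0939  0.014 ]
fr [ 0.652  -0.2454  0.014 ]
```

View pics/crop.png

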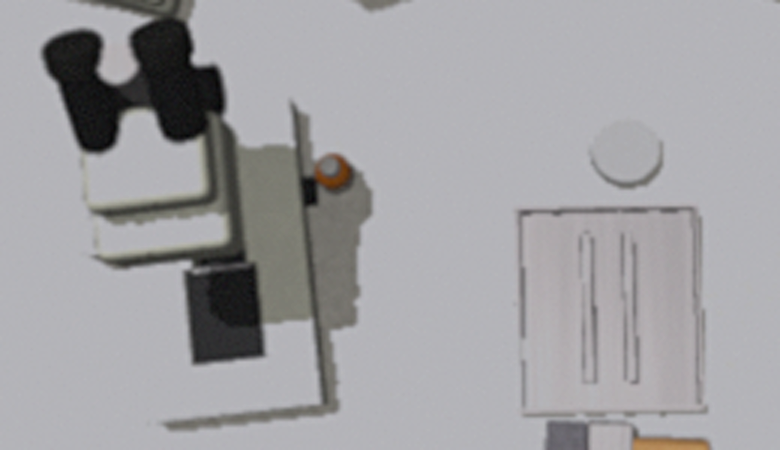

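The crop shows the plate corners at (186,272), (256,264), (265,355) and (194,363). The foot's near-right corner is at (325,403). The tray corners are at (520,210), (695,208), (705,411) and (524,413), with the ribs spanning x 580–637.

Run:
```python
from h import *
c=cam("top")
def W(x,y,z,right=False):
    if x>=390: x=x-390; ox=220
    else: ox=90
    return p2w(c,((x+.5)/3-.5+ox,(y+.5)/3-.5+100),z)
P=np.array([W(186,272,.038),W(256,264,.038),W(265,355,.038),W(194,363,.038)])
print(P.round(4),P.mean(0)); d=P[[0,1]].mean(0)-P[[2,3]].mean(0); print("plate yaw",np.degrees(np.arctan2(d[1],d[0])),np.linalg.norm(d))
e=P[0]+P[3]-P[1]-P[2]; print("yaw2",np.degrees(np.arctan2(-e[0],e[1])),np.linalg.norm(e)/2)
A,B,D=W(325,403,.038),W(303,150,.038),W(165,421,.038); e=B-A; print("foot yaw",np.degrees(np.arctan2(e[1],e[0])),A); e=D-A;print(np.degrees(np.arctan2(-e[0],e[1])),np.linalg.norm(e))
y=np.arctan2(*(B-A)[[1,0]]); X=np.array([np.cos(y),np.sin(y),0]);Y=np.array([-X[1],X[0],0]); print("nest from foot",A+85*.001*X+.075*Y)
T=np.array([W(520,210,.014),W(695,208,.014),W(705,411,.014),W(524,413,.014)]);print(T.round(4),T.mean(0))
Rb=np.array([W(587,232,.016),W(626,232,.016),W(631,382,.016),W(591,382,.016)]);print(Rb.mean(0)); e=Rb[0]+Rb[1]-Rb[2]-Rb[3];print("tray yaw",np.degrees(np.arctan2(e[1],e[0])))
```

```text
[[0.5912 0.1945 0.038 ]
 [0.5984 0.1341 0.038 ]
 [0.5208 0.1245 0.038 ]
 [0.5135 0.1854 0.038 ]] [0.55598582 0.1596213  0.038     ]
plate yaw 6.871738201814146 0.07825907679319269
yaw2 6.830111981667528 0.06107430750999683
foot yaw 6.140165125961852 [0.48071343 0.07258463 0.038     ]
6.9714136632172625 0.13752250905138633
nest from foot [0.55720372 0.15624606 0.038     ]
[[ 0.6494 -0.0912  0.014 ]
 [ 0.652  -0.2437  0.014 ]
 [ 0.4761 -0.2509  0.014 ]
 [ 0.4736 -0.0955  0.014 ]] [ 0.56277592 -0.17033046  0.014     ]
[ 0.56537821 -0.16817169  0.016     ]
tray yaw 1.6204643948558572
```

Request:
{"op": "jog_arm", "data": {"steps": [[[0,0,0],[0,0,-6]],[[0,0,0],[0,0,-6]],[[0,0,0],[0,0,-6]],[[0,0,0],[0,0,-6]],[[0,0,0],[0,0,-6]]], "grip": 0}}

```text
time: 0.82
eef_pos: [0.2657, 0.6203, 0.2529]
eef_rot: [-3.141, -0.0, -3.019]
contact_force: [0.4, -0.6, -0.9]
width: -0.001
gripper_force: 0.0
```

Request:
{"op": "jog_arm", "data": {"steps": [[[-0.017,-0.049,0.006],[0,0,0]],[[-0.017,-0.049,0.006],[0,0,0]],[[-0.017,-0.049,0.006],[0,0,0]],[[-0.017,-0.049,0.006],[0,0,0]],[[-0.017,-0.049,0.006],[0,0,0]]]}}

```text
time: 1.45
eef_pos: [0.3797, 0.3857, 0.2231]
eef_rot: [-3.142, 0.0, -3.022]
contact_force: [0.6, 0.2, -0.2]
width: -0.005
gripper_force: 0.0
```

Request:
{"op": "jog_arm", "data": {"steps": [[[-0.017,-0.049,0.006],[0,0,0]],[[-0.017,-0.049,0.006],[0,0,0]],[[-0.017,-0.049,0.006],[0,0,0]],[[-0.017,-0.049,0.006],[0,0,0]],[[-0.017,-0.049,0.006],[0,0,0]]]}}

```text
time: 2.08
eef_pos: [0.4931, 0.1524, 0.1932]
eef_rot: [3.142, 0.0, -3.023]
contact_force: [-0.3, 0.1, 0.4]
width: -0.002
gripper_force: 0.0
```

Request:
{"op": "jog_arm", "data": {"steps": [[[0,0,0],[0,-7,0]],[[0,0,0],[0,-7,0]],[[0,0,0],[0,-7,0]],[[0,0,0],[0,-7,0]],[[0,0,0],[0,-7,0]]]}}

```text
time: 2.7
eef_pos: [0.4925, 0.154, 0.1936]
eef_rot: [-3.142, 0.615, -3.023]
contact_force: [-0.7, -0.2, -0.4]
width: -0.003
gripper_force: 0.0
```

Run:
```python
from h import *
s=robot.sense();print(s["joint_pos"].round(3),s["eef_pos"].round(4))
c=cam("wrist","w1");print(c["eye"],c["orientation"])
y=np.radians(6.8);X=np.array([np.cos(y),np.sin(y),0]);Y=np.array([-X[1],X[0],0]);N=np.array([.556,.1595,.038])
for a,b in[(-38,-30),(-38,30),(38,30),(38,-30)]: print(a,b,w2p(c,N+X*a*.001+Y*b*.001).round(1))
```

```text
[ 0.102 -0.277  2.337  0.021  0.467 -1.604] [0.4925 0.154  0.1936]
[0.35991911 0.13827557 0.24743183] [ 2.21257066e+00 -1.08375821e-03  1.69049537e+00]
-38 -30 [212.4 101.6]
-38 30 [288.  101.6]
38 30 [281.3 165.6]
38 -30 [220.3 165.6]
```

View pics/w1.png

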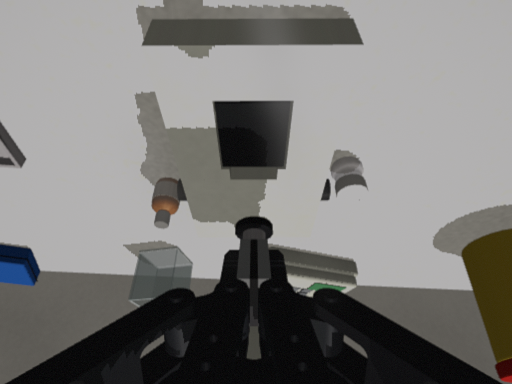

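The plate's near corners are at (214,101) and (292,101), its far corners at (221,167) and (286,167), with the cut-out just below. That is about 2 mm farther left than estimated, and otherwise consistent.

Request:
{"op": "jog_arm", "data": {"steps": [[[-0.001,0,0.03],[0,0,0]],[[-0.001,0,0.03],[0,0,0]],[[-0.001,0,0.03],[0,0,0]],[[-0.001,0,0.03],[0,0,0]],[[-0.001,0,0.028],[0,0,0]]]}}

```text
time: 3.38
eef_pos: [0.5823, 0.1648, 0.0851]
eef_rot: [3.141, 0.585, -3.023]
contact_force: [-1.2, 0.0, 0.7]
width: 0.001
gripper_force: 0.0
```

Run:
```python
from h import *
c=cam("wrist","w2");s=robot.sense();print(s["joint_pos"].round(3),s["eef_pos"].round(4),s["eef_rot"].round(3),s["contact_force"].round(2))
y=np.radians(6.8);X=np.array([np.cos(y),np.sin(y),0]);Y=np.array([-X[1],X[0],0]);N=np.array([.556,.1617,.038])
d=s["eef_pos"]-N;print(d@X,d@Y,d[2])
```

```text
[ 0.104  0.15   2.167  0.036  0.238 -1.617] [0.5843 0.1646 0.0852] [ 3.141  0.586 -3.023] [ 0.36  0.15 -0.37]
0.028473884603204713 -0.000486571408691098 0.04719373307066518
```

View pics/w2.png

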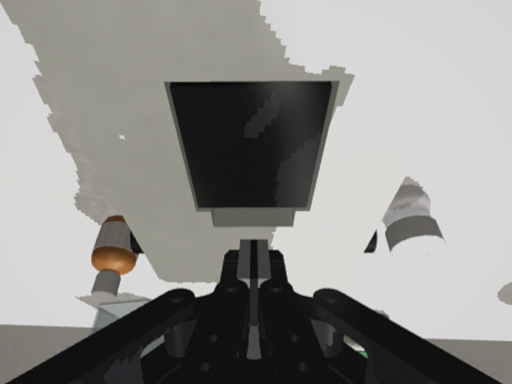

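The limit showing is joint 5 (0.238). The plate is at rows 82–208 with the cut-out at (253,217). I'll turn the heading 25° so the tilt stays within the wrist's range.

Request:
{"op": "jog_arm", "data": {"steps": [[[0,0,0],[-2.77,0,-4.17]],[[0,0,0],[-2.77,0,-4.17]],[[0,0,0],[-2.77,0,-4.17]],[[0,0,0],[-2.77,0,-4.17]],[[0,0,0],[-2.77,0,-4.17]]]}}

```text
time: 4.05
eef_pos: [0.5824, 0.1649, 0.0874]
eef_rot: [3.141, 0.588, -2.604]
contact_force: [0.5, 0.4, 0.2]
width: 0.001
gripper_force: 0.0
```

```bash
cat >> h.py <<'E'
y=np.radians(6.8);X=np.array([np.cos(y),np.sin(y),0]);Y=np.array([-X[1],X[0],0]);N=np.array([.556,.1617,.038])
M=np.array([X,Y,[0,0,1]])
def st():
    s=robot.sense(); T=R.from_euler("xyz",s["eef_rot"]); A=M@T.as_matrix()
    print("t",s["time"],"q",s["joint_pos"].round(3),"F",s["contact_force"].round(1),"w",s["width"].round(3))
    print("nest pos mm",(1e3*M@(s["eef_pos"]-N)).round(1),"axes(cols, nest)\n",A.round(3),"\ntip mm",(1e3*M@(s["eef_pos"]-N)+22*A[:,2]).round(1),"rear edge",(1e3*M@(s["eef_pos"]-N)+22*A[:,2]+11*A[:,0]).round(1))
    return s,A
E
python3 -c "
from h import *
s,A=st()
print('down1mm in tool',A.T@[0,0,-1],'xn',A.T@[1,0,0])"
```

```text
Traceback (most recent call last):
  File "h.py", line 21, in st
    print("t",s["time"],"q",s["joint_pos"].round(3),"F",s["contact_force"].round(1),"w",s["width"].round(3))
                                                                                        ^^^^^^^^^^^^^^^^
AttributeError: 'float' object has no attribute 'round'
```

```bash
sed -i 's/s\["width"\].round(3)/s["width"]/' h.py
python3 -c "
from h import *
s,A=st()
print('down1mm in tool',A.T@[0,0,-1],'xn',A.T@[1,0,0])"
```

```text
t 4.05 q [-1.000e-03  1.490e-01  2.163e+00  7.730e-01  4.210e-01 -2.760e+00] F [0.5 0.4 0.2] w 0.0014795666156803477
nest pos mm [26.6  0.1 49.4] axes(cols, nest)
 [[-0.76  -0.407  0.507]
 [-0.338  0.913  0.226]
 [-0.555  0.001 -0.832]] 
tip mm [37.7  5.1 31.1] rear edge [29.3  1.3 25. ]
down1mm in tool [ 5.54697730e-01 -5.41792311e-04  8.32051762e-01] xn [-0.7601658  -0.40693551  0.50650908]
```

Request:
{"op": "jog_arm", "data": {"steps": [[[0,0,0],[0,0,10]],[[0,0,0],[0,0,10]],[[0.0026,-0.0009,0.0042],[0,0,0]],[[0.0026,-0.0009,0.0042],[0,0,0]],[[0.0026,-0.0009,0.0042],[0,0,0]]]}}

```text
time: 4.68
eef_pos: [0.5822, 0.1649, 0.0713]
eef_rot: [2.919, 0.548, -3.018]
contact_force: [0.1, 0.8, -0.3]
width: 0.002
gripper_force: 0.0
```

```bash
python3 -c "
from h import *
s,A=st()
print('down1mm in tool',A.T@[0,0,-1],'xn',A.T@[1,0,0])"
```

```text
t 4.675 q [-0.     0.18   2.166  0.825  0.394 -2.466] F [ 0.1  0.8 -0.3] w 0.0019943267356774277
nest pos mm [26.4  0.1 33.3] axes(cols, nest)
 [[-0.854 -0.12   0.507]
 [-0.004  0.975  0.224]
 [-0.521  0.189 -0.832]] 
tip mm [37.5  5.  15. ] rear edge [28.1  5.   9.3]
down1mm in tool [ 0.520879   -0.18882127  0.83248519] xn [-0.85362014 -0.12002479  0.50687938]
```

Request:
{"op": "jog_arm", "data": {"steps": [[[0.0005,-0.0008,0.0037],[0,0,0]],[[0.0005,-0.0008,0.0037],[0,0,0]],[[0.0005,-0.0002,0.0008],[0,0,0]],[[0.0005,-0.0002,0.0008],[0,0,0]],[[0.0005,-0.0002,0.0008],[0,0,0]]]}}

```text
time: 5.3
eef_pos: [0.5855, 0.1652, 0.0621]
eef_rot: [2.918, 0.548, -3.02]
contact_force: [0.8, -0.6, -0.3]
width: -0.002
gripper_force: 0.0
```

Request:
{"op": "jog_arm", "data": {"steps": [[[0.0005,-0.0002,0.0008],[0,0,0]],[[0.0005,-0.0002,0.0008],[0,0,0]],[[0.0005,-0.0002,0.0008],[0,0,0]],[[0.0005,-0.0002,0.0008],[0,0,0]],[[0.0005,-0.0002,0.0008],[0,0,0]]]}}

```text
time: 5.92
eef_pos: [0.5861, 0.1653, 0.0581]
eef_rot: [2.918, 0.55, -3.02]
contact_force: [-2.8, 0.7, 6.0]
width: 0.0
gripper_force: 2.6
```

Contact, 6 N. Continuing down.

Request:
{"op": "jog_arm", "data": {"steps": [[[0.0005,-0.0002,0.0008],[0,0,0]],[[0.0005,-0.0002,0.0008],[0,0,0]],[[0.0005,-0.0002,0.0008],[0,0,0]],[[0.0005,-0.0002,0.0008],[0,0,0]],[[0.0005,-0.0002,0.0008],[0,0,0]]]}}

```text
time: 6.55
eef_pos: [0.5869, 0.1652, 0.054]
eef_rot: [2.918, 0.551, -3.02]
contact_force: [-1.3, 1.0, 6.0]
width: 0.002
gripper_force: 2.6
```

Request:
{"op": "jog_arm", "data": {"steps": [[[0.0005,-0.0002,0.0008],[0,0,0]],[[0.0005,-0.0002,0.0008],[0,0,0]],[[0.0005,-0.0002,0.0008],[0,0,0]],[[0.0005,-0.0002,0.0008],[0,0,0]],[[0,0,0],[0,0,0]]]}}

```text
time: 7.18
eef_pos: [0.5886, 0.1649, 0.0518]
eef_rot: [2.919, 0.555, -3.021]
contact_force: [-1.0, -0.9, 9.4]
width: -0.001
gripper_force: 4.0
```

```bash
python3 -c "
from h import *
s,A=st()
c=cam('wrist','w3')"
```

```text
t 7.175 q [ 0.     0.232  2.156  0.918  0.362 -2.563] F [-1.  -0.9  9.4] w -0.0006133961275719854
nest pos mm [32.7 -0.7 13.8] axes(cols, nest)
 [[-0.85  -0.118  0.513]
 [-0.002  0.975  0.222]
 [-0.527  0.188 -0.829]] 
tip mm [44.   4.2 -4.5] rear edge [ 34.7   4.2 -10.3]
```

View pics/w3.png

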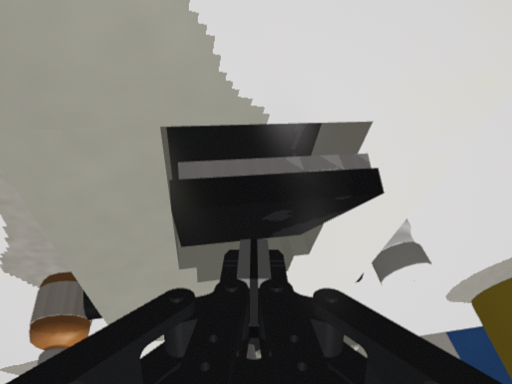

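The plate is visibly tipped: its raised near edge runs from (170,180) to (380,190), and the bed shows underneath. I'll press a little more to reach the stop.

Request:
{"op": "jog_arm", "data": {"steps": [[[0.0005,-0.0002,0.0008],[0,0,0]],[[0.0005,-0.0002,0.0008],[0,0,0]],[[0.0005,-0.0002,0.0008],[0,0,0]],[[0,0,0],[0,0,0]],[[0,0,0],[0,0,0]]]}}

```text
time: 7.85
eef_pos: [0.5903, 0.1647, 0.0507]
eef_rot: [2.919, 0.559, -3.022]
contact_force: [0.3, -0.5, 13.3]
width: 0.001
gripper_force: 5.7
```

```bash
python3 -c "
from h import *
s,A=st()
c=cam('wrist','w4')
def P(x,yy,z,th):
    r=np.array([x-16,z+4]);q=np.array([np.cos(th)*r[0]+np.sin(th)*r[1],-np.sin(th)*r[0]+np.cos(th)*r[1]])+[16,-4]
    return N+M.T@(np.array([q[0],yy,q[1]])*1e-3)
i=cv2.resize(c['img'],None,fx=1.5,fy=1.5)
for th,k in((.30,(0,0,255)),(.36,(0,255,255)),(.42,(0,255,0))):
    L=[w2p(c,P(a,b,0,th)) for a,b in[(-38,-30),(-38,30)]];print(th,np.round(L,1))
    cv2.line(i,*[tuple(int(v) for v in (l+.5)*1.5) for l in L],k,1)
cv2.imwrite('pics/w4o.png',i)"
```

```text
t 7.85 q [-0.     0.236  2.154  0.931  0.358 -2.576] F [ 0.3 -0.5 13.3] w 0.0008601716662018152
nest pos mm [34.4 -1.1 12.7] axes(cols, nest)
 [[-0.848 -0.118  0.517]
 [-0.001  0.975  0.221]
 [-0.53   0.187 -0.827]] 
tip mm [45.8  3.8 -5.5] rear edge [ 36.5   3.8 -11.4]
0.3 [[174.  179.3]
 [387.5 167.2]]
0.36 [[174.8 191.7]
 [390.2 177.7]]
0.42 [[175.6 204.6]
 [392.6 188.7]]
```

View pics/w4o.png

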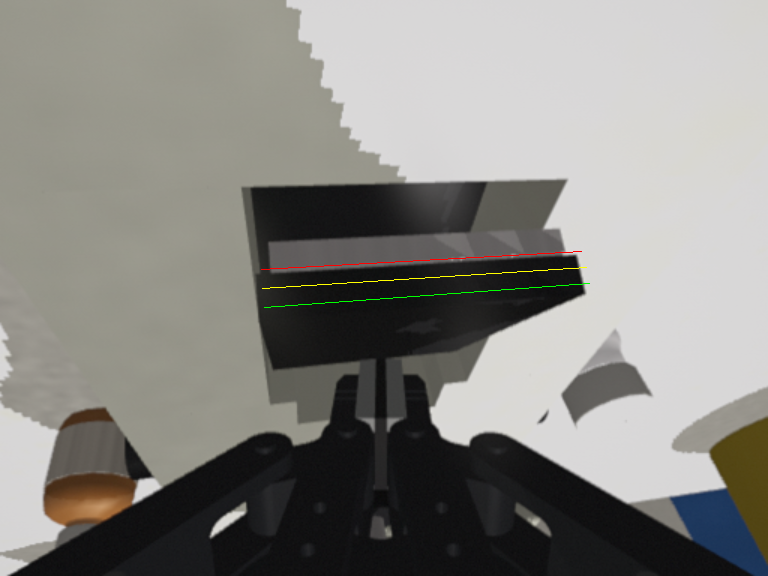

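The plate's top near edge lies on or past the 0.42 rad line, and the force is building against the stop. It is tipped right up, so I'll retreat.

Request:
{"op": "jog_arm", "data": {"steps": [[[-0.0053,0.0019,-0.0083],[0,0,0]],[[-0.0053,0.0019,-0.0083],[0,0,0]],[[0,0,-0.035],[0,0,0]],[[0,0,-0.035],[0,0,0]],[[0,0,-0.035],[0,0,0]]]}}

```text
time: 8.52
eef_pos: [0.5348, 0.1351, 0.1534]
eef_rot: [2.918, 0.547, -3.02]
contact_force: [0.0, -1.0, 1.5]
width: -0.001
gripper_force: 0.0
```

```bash
python3 -c "
from h import *
s,A=st()
r=R.from_matrix(A.T@np.diag([-1,1,-1.])).as_rotvec(degrees=True);print(r,r/5)"
```

```text
t 8.525 q [-0.07  -0.094  2.262  0.628  0.565 -2.294] F [ 0.  -1.   1.5] w -0.0007733402193533485
nest pos mm [-24.2 -23.9 115.4] axes(cols, nest)
 [[-0.854 -0.119  0.507]
 [-0.003  0.975  0.223]
 [-0.52   0.189 -0.833]] 
tip mm [-13.1 -19.   97.1] rear edge [-22.5 -19.   91.3]
[12.53194163 31.20413995  3.68673227] [2.50638833 6.24082799 0.73734645]
```

Request:
{"op": "jog_arm", "data": {"steps": [[[0.034,0.028,-0.015],[0,0,0]],[[0,0,0],[3.13,7.8,0.92]],[[0,0,0],[3.13,7.8,0.92]],[[0,0,0],[3.13,7.8,0.92]],[[0,0,0],[3.13,7.8,0.92]]], "grip": 1}}

```text
time: 9.15
eef_pos: [0.4931, 0.1544, 0.1534]
eef_rot: [-3.14, -0.003, -3.023]
contact_force: [-0.7, 0.1, -0.1]
width: 0.997
gripper_force: 0.0
```

```bash
python3 -c "
from h import *
c=cam('wrist','w5')
s,A=st()
r=R.from_matrix(A.T@np.diag([-1,1,-1.])).as_rotvec(degrees=True);print(r)
def P(x,yy,z,th=.42):
    r=np.array([x-16,z+4]);q=np.array([np.cos(th)*r[0]+np.sin(th)*r[1],-np.sin(th)*r[0]+np.cos(th)*r[1]])+[16,-4]
    return N+M.T@(np.array([q[0],yy,q[1]])*1e-3)
i=cv2.resize(c['img'],None,fx=1.5,fy=1.5)
L=[w2p(c,P(a,b,0)) for a,b in[(-38,-30),(-38,30),(38,30),(38,-30)]];print(np.round(L,1))
cv2.polylines(i,[((np.array(L)+.5)*1.5).astype(int)],True,(0,255,0),1)
cv2.imwrite('pics/w5o.png',i)"
```

```text
t 9.2 q [ 0.109  0.051  2.038 -0.003  1.055 -1.579] F [ 0.3 -0.   0.6] w 0.9996064428052338
nest pos mm [-61.3   0.4 115.9] axes(cols, nest)
 [[-1.     0.001 -0.003]
 [ 0.001  1.    -0.003]
 [ 0.003 -0.003 -1.   ]] 
tip mm [-61.4   0.3  93.9] rear edge [-72.4   0.3  93.9]
[-0.15777441 -0.16246823 -0.03503177]
[[212.8 244.3]
 [292.9 244.4]
 [286.  297.6]
 [219.9 297.6]]
```

View pics/w5o.png

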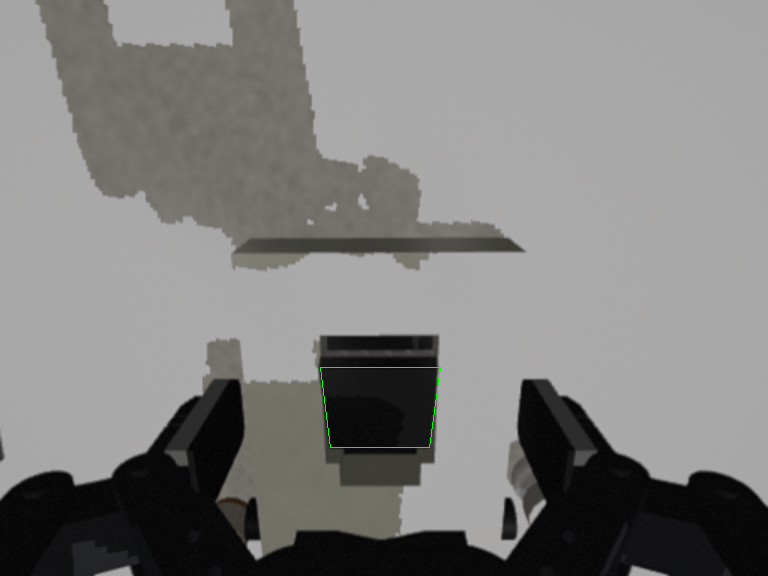

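The model outline matches the raised plate well, with the plate centred between the fingers. I'll pre-close to 70 mm, move above the near end, and measure the fingertip reach in the wrist picture.

Request:
{"op": "jog_arm", "data": {"steps": [[[-0.012,0,0.013],[0,0,0]],[[-0.012,0,0.013],[0,0,0]],[[-0.012,0,0.013],[0,0,0]],[[0,0,0],[0,0,0]],[[0,0,0],[0,0,0]]], "grip": 0.82}}

```text
time: 9.82
eef_pos: [0.5284, 0.1586, 0.1142]
eef_rot: [3.141, 0.001, -3.023]
contact_force: [-0.6, -0.4, -0.0]
width: 0.821
gripper_force: 0.0
```

```bash
python3 -c "
from h import *
c5=cv2.imread('pics/w5.png')
c=cam('wrist','w6')
s,A=st()
cv2.imwrite('pics/w6o.png',cv2.resize(c['img'][180:384,100:410],None,fx=2.5,fy=2.5,interpolation=cv2.INTER_CUBIC))
T=R.from_euler('xyz',s['eef_rot'])
# predicted image of pad rear tip corners for different reach
for g in (8,12,16,20,24): print(g,[w2p(c,s['eef_pos']+T.apply([.011,sy*.035,g*.001])).round(1) for sy in(-1,1)])
print('open pose, w5 style:')
for g in (8,12,16,20,24): print(g,[w2p(c,s['eef_pos']+T.apply([.011,sy*.0425,g*.001])).round(1) for sy in(-1,1)])"
```

```text
t 9.875 q [ 1.070e-01  1.750e-01  1.983e+00  1.000e-03  9.810e-01 -1.583e+00] F [ 0.1  0.2 -0. ] w 0.8242999107015251
nest pos mm [-27.5   0.2  76.6] axes(cols, nest)
 [[-1.    -0.     0.002]
 [-0.     1.     0.001]
 [-0.002  0.001 -1.   ]] 
tip mm [-27.5   0.2  54.6] rear edge [-38.5   0.2  54.5]
8 [array([175.3, 247.1]), array([330.3, 247.2])]
12 [array([177.3, 243.1]), array([328.3, 243.1])]
16 [array([179.2, 239.2]), array([326.4, 239.3])]
20 [array([181. , 235.6]), array([324.6, 235.6])]
24 [array([182.7, 232.1]), array([322.9, 232.1])]
open pose, w5 style:
8 [array([158.6, 247.1]), array([346.9, 247.2])]
12 [array([161.1, 243.1]), array([344.5, 243.1])]
16 [array([163.4, 239.2]), array([342.2, 239.3])]
20 [array([165.6, 235.6]), array([340. , 235.6])]
24 [array([167.7, 232.1]), array([337.9, 232.1])]
```

View pics/w6o.png

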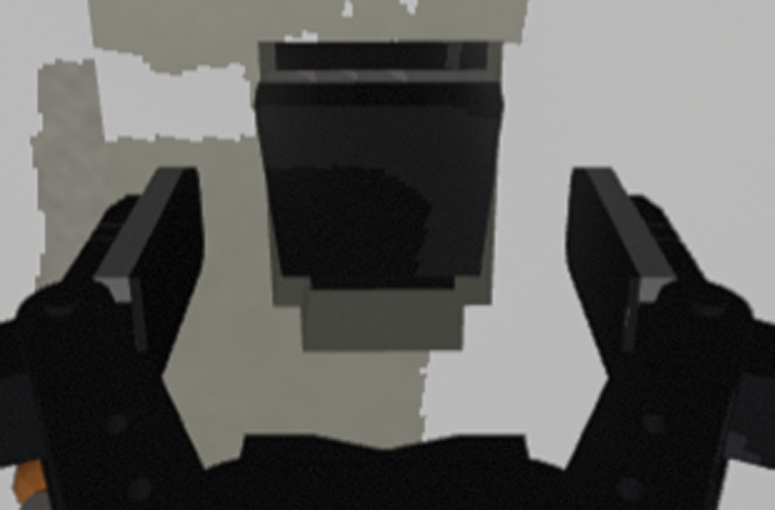

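The pad rear-tip corners are at (179,247) and (328,247), which puts the tips about 14 mm ahead of the TCP at this opening and about 16 mm at 60 mm. The target TCP is therefore 20 mm above the foot.

Request:
{"op": "jog_arm", "data": {"steps": [[[-0.0005,0,0.012],[0,0,0]],[[-0.0005,0,0.012],[0,0,0]],[[-0.0005,0,0.012],[0,0,0]],[[-0.0005,0,0.01],[0,0,0]],[[-0.0005,0,0.005],[0,0,0]]]}}

```text
time: 10.5
eef_pos: [0.5309, 0.1589, 0.0619]
eef_rot: [3.141, -0.001, -3.023]
contact_force: [0.2, 0.2, -0.1]
width: 0.82
gripper_force: 0.0
```

Request:
{"op": "jog_arm", "data": {"steps": [[[0,0,0.003],[0,0,0]],[[0,0,0.002],[0,0,0]],[[0,0,0],[0,0,0]],[[0,0,0],[0,0,0]],[[0,0,0],[0,0,0]]]}}

```text
time: 11.12
eef_pos: [0.5315, 0.159, 0.0584]
eef_rot: [3.141, 0.001, -3.023]
contact_force: [0.1, -0.7, 0.1]
width: 0.82
gripper_force: 0.0
```

Request:
{"op": "jog_arm", "data": {"steps": [[[0,0,0],[0,0,0]],[[0,0,0],[0,0,0]],[[0,0,0],[0,0,0]],[[0,0,0],[0,0,0]],[[0,0,0],[0,0,0]]], "grip": 0.2}}

```text
time: 11.75
eef_pos: [0.5314, 0.1589, 0.0584]
eef_rot: [3.141, 0.001, -3.023]
contact_force: [-3.0, -0.9, 5.2]
width: 0.684
gripper_force: 63.7
```

Request:
{"op": "jog_arm", "data": {"steps": [[[0,0,-0.004],[0,0,0]],[[0,0,-0.008],[0,0,0]],[[0,0,-0.012],[0,0,0]],[[0,0,-0.012],[0,0,0]],[[0,0,-0.012],[0,0,0]]]}}

```text
time: 12.38
eef_pos: [0.5316, 0.1589, 0.1074]
eef_rot: [3.141, 0.002, -3.023]
contact_force: [-0.7, -0.7, -0.8]
width: 0.683
gripper_force: 64.3
```

```bash
python3 -c "
from h import *
c=cam('wrist','w7')
s,A=st();print(s['gripper_force'])
d=cam('scene')
o=np.hstack([cv2.resize(c['img'][150:384,100:410],(400,302)),cv2.resize(d['img'][120:280,260:420],(400,302))])
cv2.imwrite('pics/w7o.png',o)"
```

```text
t 12.425 q [ 0.108  0.19   1.978  0.     0.969 -1.582] F [ 0.7 -0.4 -0.6] w 0.6791623875583258
nest pos mm [-23.4   0.2  71.2] axes(cols, nest)
 [[-1.    -0.     0.005]
 [-0.     1.     0.   ]
 [-0.005  0.    -1.   ]] 
tip mm [-23.3   0.2  49.2] rear edge [-34.3   0.2  49.1]
64.30868625640869
```

View pics/w7o.png

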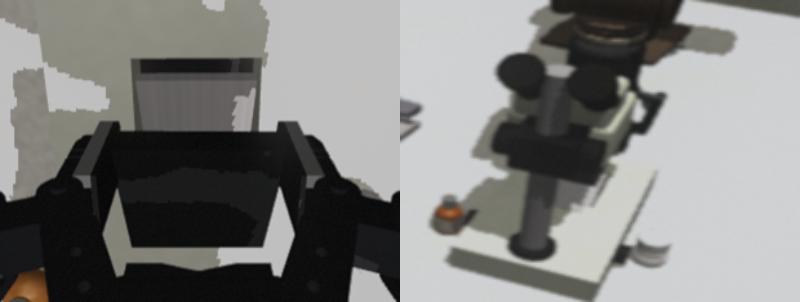

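The plate is firmly held between the fingers, with its near edge at crop row 132 and its far edge at row 246. The empty bed is visible in the nest behind it. Now I'll work out the plate's angle in the hand from that picture.

```bash
python3 -c "
from h import *
from scipy.optimize import least_squares
g=cv2.imread('pics/w7.png',0).astype(int)
for u in(230,254,275): print(u,'rows246-270',g[246:270,u],'rows 334-346',g[334:347,u])
for r in(300,320,334): print(r,g[r,190:216],g[r,292:320])
c=cam('wrist');s=robot.sense();T=R.from_euler('xyz',s['eef_rot'])
print(c['fx'],M@(c['eye']-N))
def pt(p,a,b,h): # plate-local a (x), b (y), h(z) about centre; p=theta,xc,zc tool frame (nest axes rel TCP)
    t=p[0];q=np.array([p[1]+a*np.cos(t)+h*np.sin(t),b,p[2]-a*np.sin(t)+h*np.cos(t)])
    return w2p(c,s['eef_pos']+M.T@q)
def f(p):
    r=[]
    fl,fr=pt(p,.038,-.03,.004),pt(p,.038,.03,.004); nb=pt(p,-.038,0,-.004)
    return [fl[0]-204.7,fr[0]-303.9,(fl[1]-340.7),(fr[1]-340.7),2*(nb[1]-252.3)]
o=least_squares(f,[.42,.025,-.013]);print(o.x,np.array(o.fun).round(1))
for t in(.2,.3,.4,.5):
    o2=least_squares(lambda q:f([t,*q]),[.025,-.013]);print(t,o2.x,o2.cost,np.array(o2.fun).round(1))
"
```

```text
230 rows246-270 [93 93 93 93 92 67 21  6 11 14 14 12 13 10 12  9 13 14 12 13 14 17 13 12] rows 334-346 [ 11  13  13  13  13  13  12  47 114 132 131 131 131]
254 rows246-270 [94 93 95 94 94 69 20 10 12 11  8 13  7  7 14 12 12 13 14 13 13 12 18 13] rows 334-346 [ 14  15  14  12  13  15  16  47 111 129 129 128 128]
275 rows246-270 [97 97 97 96 96 70 22 12 10 11 11 13 14 12  9 15 13 13 10  9 11 11 15 13] rows 334-346 [ 12  13  13  13  10  14  14  79 172 193 191 191 190]
300 [133 130  61  23  25  28  25  26  25  25  26  26  27  26  27  25  27  26
  27  28  25  26  24  27  24  28] [ 27  26  27  26  27  27  29  28  27  26  26  29  27  29  28  28  28  27
  29  27  26  30  97 184 194 192 168  63]
320 [130 129 128 129 130 130 119  42   8   9  17  12  14  13  15  11   9  15
  14  12   9  16  12  13  17  11] [ 13  14  15  12  17  14  25  26  25  26  28  24  28  25  26  26  42 117
 192 193 191 191 191 191 191 191 191 191]
334 [131 130 130 131 130 130 130 131 131 130  70  20  13   9  12  14  13  14
  14   7  16  13  15  14  13  14] [ 13  13  15  26  26  26  25  27  26  26  25  25  30  98 184 192 191 191
 191 191 190 190 191 190 191 191 190 191]
318.8357994095435 [-0.10253482  0.00021388  0.19173528]
[ 0.41374483  0.03042764 -0.02107269] [-1.6 -1.6  0.  -0.   0. ]
0.2 [ 0.05224202 -0.05132732] 55.69161825414169 [ 4.8 -8.   3.   3.  -2.6]
0.3 [ 0.04246654 -0.03762959] 21.694983120724068 [ 2.1 -5.4  1.9  1.9 -1.6]
0.4 [ 0.03192392 -0.02311091] 3.0541416827800956 [-1.1 -2.1  0.3  0.3 -0.2]
0.5 [ 0.02085725 -0.00818437] 20.77526455019954 [-5.1  1.8 -2.2 -2.2  1.6]
```

Request:
{"op": "jog_arm", "data": {"steps": [[[0.036,0,0],[0,0,0]],[[0,-0.03,-0.004],[0,0,0]],[[0,-0.04,-0.004],[0,0,0]],[[0,-0.04,-0.004],[0,0,0]],[[0,-0.04,-0.004],[0,0,0]]]}}

```text
time: 13.15
eef_pos: [0.513, 0.0046, 0.1217]
eef_rot: [3.141, 0.0, -3.022]
contact_force: [0.5, -0.6, -1.1]
width: 0.68
gripper_force: 64.6
```

Request:
{"op": "jog_arm", "data": {"steps": [[[0,-0.046,0],[0,0,0]],[[0,-0.046,0],[0,0,0]],[[0,-0.046,0],[0,0,0]],[[0,-0.038,0],[0,0,0]],[[0,0,0],[0,0,5]]]}}

```text
time: 13.78
eef_pos: [0.5343, -0.1718, 0.1218]
eef_rot: [-3.142, 0.001, -3.116]
contact_force: [-0.4, 0.8, -1.3]
width: 0.682
gripper_force: 64.7
```

Request:
{"op": "jog_arm", "data": {"steps": [[[0,0,0],[0,-5.95,0]],[[0,0,0],[0,-5.95,0]],[[0,0,0],[0,-5.95,0]],[[0,0,0],[0,-5.95,0]],[[0,0,0],[0,0,0]]]}}

```text
time: 14.4
eef_pos: [0.5324, -0.1684, 0.1204]
eef_rot: [3.139, 0.413, -3.112]
contact_force: [0.2, 0.3, -1.5]
width: 0.683
gripper_force: 64.7
```

```bash
cat > m.py <<'E'
from h import *
s=robot.sense();print(s["time"],s["joint_pos"].round(3),s["eef_pos"].round(4),s["eef_rot"].round(3),s["contact_force"].round(1),s["gripper_force"],s["width"])
c=cam("top","t2")
g=cv2.cvtColor(c["img"],cv2.COLOR_BGR2GRAY)
d=cam("wrist","w8")
T=R.from_euler("xyz",s["eef_rot"]).as_matrix()
h=np.arctan2(T[1,2],T[0,2]);H=np.array([np.cos(h),np.sin(h),0]);print("heading",np.degrees(h),"tilt",np.arccos(-T[2,2]), "est centre",s["eef_pos"]+.0333*H-[0,0,.006])
g=cv2.imread("pics/w8.png",0).astype(int)
for u in(230,254,275): print(u,[(r,g[r,u]) for r in range(235,370,1) if abs(g[r+1,u]-g[r-1,u])>25])
E
python3 m.py
```

```text
14.4 [-0.586  0.029  2.173  0.404  0.637 -2.477] [ 0.5324 -0.1684  0.1204] [ 3.139  0.413 -3.112] [ 0.2  0.3 -1.5] 64.73280072212219 0.6830198749913142
heading 2.0913462005517136 tilt 0.4125433094472742 est centre [ 0.56566076 -0.16721703  0.11442413]
230 [(241, np.int64(140)), (242, np.int64(102)), (243, np.int64(74)), (251, np.int64(35)), (340, np.int64(27)), (341, np.int64(52)), (343, np.int64(73)), (344, np.int64(27))]
254 [(240, np.int64(160)), (241, np.int64(134)), (242, np.int64(99)), (243, np.int64(78)), (251, np.int64(42)), (252, np.int64(13)), (340, np.int64(29)), (341, np.int64(83)), (342, np.int64(171)), (358, np.int64(192)), (359, np.int64(138)), (360, np.int64(43)), (361, np.int64(6))]
275 [(240, np.int64(163)), (241, np.int64(137)), (242, np.int64(101)), (243, np.int64(79)), (251, np.int64(41)), (252, np.int64(11)), (340, np.int64(27)), (341, np.int64(84)), (342, np.int64(172)), (354, np.int64(172)), (355, np.int64(110)), (356, np.int64(30))]
```

Request:
{"op": "jog_arm", "data": {"steps": [[[0.0072,0,0.0165],[0,0,0]],[[0.0072,0,0.0165],[0,0,0]],[[0.0072,0,0.0165],[0,0,0]],[[0.0072,0,0.0165],[0,0,0]],[[0.004,0,0.0092],[0,0,0]]]}}

```text
time: 15.12
eef_pos: [0.5337, -0.1683, 0.0375]
eef_rot: [3.139, 0.413, -3.111]
contact_force: [0.2, -0.8, -0.8]
width: 0.684
gripper_force: 64.8
```

Request:
{"op": "jog_arm", "data": {"steps": [[[0,0,0],[0,0,0]],[[0.0004,0,0.0009],[0,0,0]],[[0.0004,0,0.0009],[0,0,0]],[[0.0004,0,0.0009],[0,0,0]],[[0,0,0],[0,0,0]]]}}

```text
time: 15.75
eef_pos: [0.5347, -0.169, 0.0372]
eef_rot: [3.141, 0.417, -3.11]
contact_force: [0.1, 0.6, -1.4]
width: 0.679
gripper_force: 64.7
```

```bash
python3 m.py
```

```text
15.75 [-0.585  0.194  2.189  0.542  0.471 -2.637] [ 0.5347 -0.169   0.0372] [ 3.141  0.417 -3.11 ] [ 0.1  0.6 -1.4] 64.74172353744507 0.6791516316068994
heading 1.8394904545624788 tilt 0.41658726498858006 est centre [ 0.56800807 -0.1679748   0.03122948]
230 [(250, np.int64(106)), (251, np.int64(68)), (252, np.int64(23)), (340, np.int64(35)), (341, np.int64(87)), (342, np.int64(170)), (344, np.int64(145)), (345, np.int64(116)), (354, np.int64(76)), (355, np.int64(39))]
254 [(250, np.int64(119)), (251, np.int64(88)), (252, np.int64(28)), (340, np.int64(35)), (341, np.int64(85)), (342, np.int64(169)), (344, np.int64(154)), (345, np.int64(119)), (357, np.int64(125)), (358, np.int64(191)), (359, np.int64(151)), (360, np.int64(51)), (361, np.int64(11))]
275 [(250, np.int64(120)), (251, np.int64(88)), (252, np.int64(27)), (340, np.int64(34)), (341, np.int64(83)), (342, np.int64(165)), (343, np.int64(187)), (344, np.int64(207)), (354, np.int64(197)), (355, np.int64(130)), (356, np.int64(40)), (357, np.int64(13))]
```

Request:
{"op": "jog_arm", "data": {"steps": [[[0.0006,0,0.0014],[0,0,0]],[[0.0006,0,0.0014],[0,0,0]],[[0.0004,0,0.0009],[0,0,0]],[[0.0004,0,0.0009],[0,0,0]],[[0.0004,0,0.0009],[0,0,0]]]}}

```text
time: 16.48
eef_pos: [0.5347, -0.169, 0.0309]
eef_rot: [3.141, 0.416, -3.11]
contact_force: [0.1, -0.5, -1.6]
width: 0.681
gripper_force: 64.7
```

Request:
{"op": "jog_arm", "data": {"steps": [[[0.0004,0,0.0009],[0,0,0]],[[0.0004,0,0.0009],[0,0,0]],[[0.0004,0,0.0009],[0,0,0]],[[0,0,0],[0,0,0]],[[0,0,0],[0,0,0]]]}}

```text
time: 17.1
eef_pos: [0.5347, -0.169, 0.0281]
eef_rot: [3.141, 0.416, -3.11]
contact_force: [0.8, 0.3, -2.5]
width: 0.686
gripper_force: 64.7
```

Est. centre is at 22 mm with no contact yet, so I'll continue finely.

Request:
{"op": "jog_arm", "data": {"steps": [[[0.0003,0,0.0007],[0,0,0]],[[0.0003,0,0.0007],[0,0,0]],[[0,0,0],[0,0,0]],[[0,0,0],[0,0,0]],[[0,0,0],[0,0,0]]]}}

```text
time: 17.73
eef_pos: [0.5348, -0.1691, 0.0267]
eef_rot: [3.141, 0.417, -3.11]
contact_force: [-0.7, -0.3, -0.3]
width: 0.684
gripper_force: 64.9
```

Request:
{"op": "jog_arm", "data": {"steps": [[[0.0002,0,0.0005],[0,0,0]],[[0.0002,0,0.0005],[0,0,0]],[[0,0,0],[0,0,0]],[[0,0,0],[0,0,0]],[[0,0,0],[0,0,0]]]}}

```text
time: 18.35
eef_pos: [0.5354, -0.1692, 0.0266]
eef_rot: [3.141, 0.418, -3.11]
contact_force: [-3.8, 1.3, 7.0]
width: 0.681
gripper_force: 65.7
```

Contact at the expected height, so the plate is on the ribs. Releasing.

Request:
{"op": "jog_arm", "data": {"steps": [[[0,0,0],[0,0,0]],[[0,0,0],[0,0,0]],[[0,0,0],[0,0,0]],[[0,0,0],[0,0,0]],[[0,0,0],[0,0,0]]], "grip": 0.82}}

```text
time: 18.98
eef_pos: [0.5347, -0.169, 0.0253]
eef_rot: [3.141, 0.416, -3.11]
contact_force: [0.1, 0.0, -0.1]
width: 0.824
gripper_force: 0.0
```

Request:
{"op": "jog_arm", "data": {"steps": [[[0,0,-0.004],[0,0,0]],[[0,0,-0.01],[0,0,0]],[[0,0,-0.03],[0,0,0]],[[0,0,-0.05],[0,0,0]],[[0,0,-0.05],[0,0,0]]]}}

```text
time: 19.6
eef_pos: [0.4756, -0.1708, 0.1587]
eef_rot: [3.142, 0.416, -3.11]
contact_force: [0.6, -0.5, 1.0]
width: 0.816
gripper_force: 0.0
```

Run:
```python
from h import *
s=robot.sense();print(s["time"],s["eef_pos"].round(4),s["contact_force"].round(1),s["gripper_force"])
c=cam("wrist","w9"); t=cam("top","t9")
def hull(c,name,lo,hi,z):
    g=cv2.GaussianBlur(cv2.cvtColor(c["img"],cv2.COLOR_BGR2GRAY),(3,3),0)
    n,l,stt,ce=cv2.connectedComponentsWithStats((g<45).astype(np.uint8))
    for k in range(1,n):
        if stt[k,4]<200: continue
        cn=cv2.findContours((l==k).astype(np.uint8),0,2)[0][0]; b=cv2.boxPoints(cv2.minAreaRect(cn))
        W=np.array([p2w(c,q,z) for q in cv2.approxPolyDP(cn,4,True)[:,0]]); m=p2w(c,ce[k],z)
        print(name,stt[k],"centroid",m.round(3),"pts",W[:,:2].round(3).tolist() if len(W)<8 else len(W))
hull(c,"wrist",0,0,.024); hull(t,"top",0,0,.024)
```

```text
19.6 [ 0.4756 -0.1708  0.1587] [ 0.6 -0.5  1. ] 0.0
wrist [ 219  173   68   63 3902] centroid [ 0.559 -0.168  0.024] pts [[0.525, -0.197], [0.602, -0.196], [0.602, -0.138], [0.525, -0.141]]
wrist [484 189  28  51 260] centroid [0.566 0.069 0.024] pts [[0.535, 0.062], [0.603, 0.075], [0.549, 0.07]]
wrist [    0   248   512   136 31689] centroid [ 0.847 -0.149  0.024] pts 46
wrist [439 259  47  32 613] centroid [0.665 0.087 0.024] pts 8
top [296  82  61  17 246] centroid [ 0.863 -0.257  0.024] pts [[0.884, -0.178], [0.844, -0.337]]
top [   0   87   35   57 1350] centroid [0.784 0.589 0.024] pts [[0.88, 0.642], [0.729, 0.628], [0.72, 0.574], [0.747, 0.538], [0.798, 0.536]]
top [ 105  104   60   46 1472] centroid [0.76  0.248 0.024] pts 14
top [430 129  82  39 641] centroid [ 0.692 -0.61   0.024] pts 15
top [283 188  22  28 611] centroid [ 0.566 -0.17   0.024] pts [[0.6, -0.143], [0.533, -0.143], [0.531, -0.194], [0.601, -0.195]]
top [ 207  232  139  152 9946] centroid [ 0.273 -0.153  0.024] pts 19
```

```bash
python3 -c "
from cell import robot
print(robot.hand_in())"
```

```text
the job is handed in; nothing more can be done
None
```

The plate was tipped right up, lifted out and set down flat on both ribs, with its centre within about 5 mm of the tray's middle by the last camera check. I then released it, backed the arm clear and handed the job in; no verdict was returned.

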